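# Find the full parts bin by feel and weigh it

## Task

One of the three closed blue bins on the feed deck is full of screws and the other two are empty, but they look the same. Find the full one by giving the bins a gentle nudge, and slide it forward until it lies flat on the weigh plate at the far side. Slide bins only, do not lift them; never put an empty bin on the plate, leave the empty ones within 5 cm of where they stood, and do not disturb the spectacle case or the tape roll.

Things in the scene. Friction and masses are not known exactly. Their poses are not given: they have to be found in the camera images.
- weigher: fixed check-weigher, 250 mm (x) by 360 mm (y); origin: centre of its underside on the table; +x points away from the robot (yaw within 0.12 rad). Far part: weigh plate. Near part, x -125 to +7 mm: grey feed deck, top 22 mm above the table, open at the near side and both ends. The bins stand on it in lanes at y -110, 0, +110 mm, x -65 mm (each +-10 mm).
- plate_mid (a point): centre of the pale aluminium weigh plate's top, at x +62, y 0 mm of the weigher and level with the deck (22 mm above the table) when unloaded; axes as the weigher's. Plate 107 mm (x) by 342 mm (y), three dark rubber patches. A dark steel fence 10 mm higher than the plate bounds it on the far side (inner face 55 mm from this point) and at both ends (172 mm).
- plate (a joint): downward travel of the weigh plate on its spring, m: 0 unloaded, 0.005 at its bottom stop. An empty bin does not move it; the full bin presses it down to the stop, so the bin drops 5 mm below the deck's edge once it is wholly on the plate.
- bin_1: closed blue parts bin, 85 mm long (own y), 60 wide (own x), 34 high over its grey lid (lid 88 x 63 mm); origin: centre of underside. Its length lies along the weigher's x (+-0.15 rad). The three look alike. One of them, any, is full of screws (0.69 to 0.92 kg; 3 N or more to slide it), the others almost empty (0.065 kg; they slide under 1 N). The filling is loose: push slowly.
- bin_2: closed blue parts bin, 85 mm long (own y), 60 wide (own x), 34 high over its grey lid (lid 88 x 63 mm); origin: centre of underside. Its length lies along the weigher's x (+-0.15 rad). The three look alike. One of them, any, is full of screws (0.69 to 0.92 kg; 3 N or more to slide it), the others almost empty (0.065 kg; they slide under 1 N). The filling is loose: push slowly.
- bin_3: closed blue parts bin, 85 mm long (own y), 60 wide (own x), 34 high over its grey lid (lid 88 x 63 mm); origin: centre of underside. Its length lies along the weigher's x (+-0.15 rad). The three look alike. One of them, any, is full of screws (0.69 to 0.92 kg; 3 N or more to slide it), the others almost empty (0.065 kg; they slide under 1 N). The filling is loose: push slowly.
- specs_case: closed orange spectacle case, 71 x 164 x 43 mm, on the table right of the weigher; origin at the centre of its underside. Bystander.
- tape_roll: roll of tan tape lying flat, 92 mm across, 48 mm high, on the table beyond the weigher's left end; origin at the centre of its underside. Bystander.

How it is judged:
By the outcome, as a careful person would: the job done as asked, in the order asked, and still so for the second after the job is handed in, with the robot touching nothing.
It also fails if it takes over 64 s, if anything falls off the work surface, if the arm or the gripper's body presses on something with over 40 N, if the wrist force passes 120 N, or if a joint passes its speed limit or range.

## Robot

A 7-joint arm with a two-finger parallel gripper is mounted at the origin on a cart in front of the work surface, level with it; the furniture and walls round the work are solid. World frame = base frame: x ahead of the robot, y to its left, z up, the work surface at z = 0. Lengths are in m, angles in rad, forces in N, time in s.
With the tool pointing down it reaches from about 0.425 to 0.925 m from the base axis. Payload 6.8 kg.
Tool frame: the origin (TCP) lies midway between the tips of the shut fingers; the grasp point (between the pads) lies r.pinch_z behind it (r.pinch_z is the distance from the TCP to the grasp point, in m); z points along the fingers, y is the direction in which the jaws open and shut (so a half turn about z gives the same grasp; the last joint's range is limited). The gripper opens to 88 mm and grips with 3 to 60 N. Pads are 20 mm wide; open, the fingers measure 115 mm over their backs; the gripper's body (75 mm by 178 mm) begins 61 mm behind the grasp point.
Start: joints at [1.242, 0.477, 0.022, 1.555, -0.011, 1.109, -0.083], TCP at [0.148, -0.659, 0.223] pointing down, gripper open.
Joint ranges: [-2.96, 2.96], [-0.34, 2.1], [-1.41, 1.46], [0.24, 2.44], [-1.37, 4.51], [0.17, 1.92], [-2.96, 2.96]. Speed limits (rad/s): [2.39, 2.39, 3.14, 3.14, 3.14, 3.14, 3.14].

## Interface

Orientations are given as a unit quaternion [x, y, z, w].
In Python, from rig import r gives the robot as it stands.
- The arm moves only by the tool arm_command, never from a script. Its argument "rows" is a list that holds one entry, the list of rows, each a list of 6 numbers: the shift along the world's x, y, z scaled (see below), then the turn, a rotation vector about the world's x, y, z scaled (see below). In form: [[[x, y, z, rx, ry, rz], ...]]. A call has 1 to 12 rows; each row shifts and turns the pose as measured when the row begins; what a row does not reach is not made up. The controller multiplies each number of a shift by 3 cm and each number of a turn by 60 degrees. A row lasts 1/10 s, in which the tool goes at most 50 mm and 8.59 degrees, less where a joint would pass 70% of its speed; a pose out of reach is approached as far as the arm can. A call with a number of a shift or a turn outside -1 to 1 is refused whole. A call with a gripper value outside its range is refused whole. "claw" is the opening, from 0 (shut) to 1 (fully open), set as the call begins (left out, the last holds). The fingers move at their own pace and stop on an object; "grip_force" is the grip in N (left out, the last holds). Time passes only in rows, so rows that do not move let the fingers close. It gives the time, the measured TCP pose, the force and the opening at its end, in the units of the state.
- r.sense(): the state, without advancing time (a new reading comes with each control period).
- r.get_image(name): name is "scene" or "top" or "wrist"; returns (picture, depth): 480x640x3 uint8, red, green, blue; 480x640 float32, m along the optical axis (not along the pixel's ray), 0 where there is no reading.
- r.camera_info(name): a dict with "intrinsics" (3x3 intrinsics, pixels), "D" ([k1, k2, p1, p2, k3] as OpenCV has them; the pictures are not rectified), "view" (4x4, takes a point from world to camera coordinates). Camera axes: x right, y down, z forward; pixel columns grow to the right and rows downward; lengths in m; the calibration is good to about 2 mm. A picture is of the moment at which its call begins: read the wrist's pose just before it. camera_info takes no time and is no camera call; for the wrist camera it gives the pose at the moment of the call.
- r.close_job(): hands the job in, once; it reports no verdict.
Trained networks look in the newest picture that a camera, given by its name, has taken for a name from the list of things; names that differ only in an ending like _2 or _b are one class to them, and where a whole thing is asked for, a point or a joint stands for the part that bears it (a point fixed in the world has none). Each returns a list of dicts, best first, with "p" (0 to 1); they miss things now and then, are a little off and sometimes report something else, mostly with a low value. They report only what shows in the picture. A call takes as long as a camera call.
- r.recognise(thing, camera): "at" ([row, column] in pixels, amid what is visible of it).
- r.silhouettes(thing, camera): "region" (480x640 bool, what is visible of it) and "at" ([row, column] in pixels, amid what is visible of it).
- r.landmark_of(thing, camera): "at" ([row, column] in pixels: a listed point, or the origin of a listed thing).
The state is a dict: "clock": time; "qpos": joint angles; "qd": joint speeds; "effort": joint torques, N m; "position": TCP position; "tool_rot": TCP orientation; "contact_force": force on the tool from outside, world axes, zero at the start; "torque": the same for the moment, N m; "width": opening from 0.0 (shut) to 1.0 (fully open).
Only numpy, scipy, OpenCV 4.12 (cv2) and the standard library are available. Lean on these libraries where they do the work, as an engineer would, in place of code of your own. Each camera call takes 0.05 s, during which the arm holds its last target. There are 200 camera calls.

## Working session

There is one attempt and no reset: what is moved stays moved. The work goes in short steps, Python scripts to look and compute and a tool call to move; the robot and the scene stay as the last step left them, time stands still between calls to the robot, and variables do not carry over. Pictures are saved under pics/ and viewed, about 8 in all and at most 12, crops included, and the job is handed in when it is done.

Besides the shell and the picture viewer there is one more tool, called after "Call:" as name(argument=value, ...), one argument or row to a line, values as JSON. arm_command: Moves the arm, as the interface text tells. Shifts and turns lie within -1 to 1; 1 stands for 3 cm of shift or 60 degrees of turn. Its arguments: {"type":"object","properties":{"rows":{"type":"array","items":{"type":"array","items":{"type":"array","items":{"type":"number","minimum":-1,"maximum":1}}}},"claw":{"type":"number"},"grip_force":{"type":"number"}},"required":["rows"]}

```bash
ls; mkdir -p pics
cat > h.py <<'E'
import numpy as np, cv2
from rig import r
def world(cam, px, depth, info=None):
    i=info or r.camera_info(cam); K=np.array(i["intrinsics"]);D=np.array(i["D"]);V=np.array(i["view"])
    px=np.atleast_2d(px).astype(float) # row,col
    n=cv2.undistortPoints(px[:,::-1].reshape(-1,1,2).copy(),K,D)[:,0]
    d=np.array([depth[int(a),int(b)] for a,b in px])
    c=np.c_[n*d[:,None],d,np.ones(len(d))]
    return (np.linalg.inv(V)@c.T).T[:,:3]
def save(name,im): cv2.imwrite("pics/"+name,im[:,:,::-1])
E
python3 - <<'E'
from h import *
print(r.sense(), r.pinch_z)
for cam in ("top","scene"):
    im,d=r.get_image(cam); save(cam+"0.png",im)
    for t in ("bin_1","weigher","plate_mid","specs_case","tape_roll"):
        for f in ("landmark_of","silhouettes"):
            for o in getattr(r,f)(t,cam)[:5]:
                if f=="silhouettes":
                    m=o["region"]&(d>0); p=np.argwhere(m)
                    if len(p)<20: continue
                    w=world(cam,p,d); top=w[:,2]>np.percentile(w[:,2],90)-.008
                    q=w[top][:,:2]; rect=cv2.minAreaRect(q.astype(np.float32)*1000)
                    print(cam,t,"sil",round(o["p"],2),np.round(o["at"]),len(p),"zmax",np.percentile(w[:,2],90).round(3),[np.round(a,1) for a in rect])
                else: print(cam,t,"lm",round(o["p"],2),np.round(o["at"]),world(cam,o["at"],d).round(3))
E
```

```text
pics
{'clock': 0.0, 'qpos': array([ 1.24186567,  0.47778217,  0.0223549 ,  1.55642939, -0.01148681,
        1.10931456, -0.08307525]), 'qd': array([ 6.40725280e-04,  5.53585520e-05,  1.57363476e-03, -8.46251485e-04,
       -2.42083252e-04, -1.41043048e-04, -8.31764900e-04]), 'effort': array([ 1.69793989e-04, -5.82841980e+01,  1.53447133e+00, -2.72605544e+01,
       -5.43801987e-02,  1.68926449e-02,  1.85468530e-04]), 'position': array([ 0.14769272, -0.65802942,  0.22170338]), 'tool_rot': array([ 9.93907865e-01,  1.10210441e-01, -1.74749938e-04, -8.85446534e-04]), 'contact_force': array([ 0.57167185, -0.11331683,  0.06242975]), 'torque': array([ 0.01726946, -0.01161837, -0.03832521]), 'width': 0.9986924474657631} 0.0187
top bin_1 lm 0.85 [276. 241.] [[ 0.484 -0.121  0.056]]
top bin_1 lm 0.81 [275. 358.] [[ 0.481 -0.344  0.058]]
top bin_1 lm 0.56 [273. 306.] [[ 0.487 -0.245  0.055]]
top bin_1 sil 0.9 [275. 360.] 1526 zmax 0.058 [array([ 484.3, -346.6]), array([91.2, 63. ]), np.float64(1.1)]
top bin_1 sil 0.74 [275. 241.] 1547 zmax 0.057 [array([ 481.8, -120.4]), array([92.8, 61.9]), np
[... 1290 characters left out ...]
 -238.3]), array([92.3, 64.9]), np.float64(3.5)]
scene bin_1 sil 0.63 [241. 391.] 1199 zmax 0.056 [array([ 483.4, -344.9]), array([95. , 65.8]), np.float64(0.1)]
scene weigher lm 0.58 [262. 335.] [[ 0.517 -0.207  0.038]]
scene weigher sil 0.73 [258. 323.] 7850 zmax 0.026 [array([ 524.8, -181.8]), array([305.3, 479.1]), np.float64(1.5)]
scene plate_mid lm 0.92 [244. 315.] [[ 0.613 -0.245  0.022]]
scene plate_mid sil 0.92 [250. 306.] 4057 zmax 0.024 [array([ 597.3, -238.8]), array([143.5, 350.3]), np.float64(0.8)]
scene specs_case lm 0.75 [220. 438.] [[ 0.47  -0.519  0.024]]
scene specs_case sil 0.71 [216. 440.] 1862 zmax 0.045 [array([ 483.4, -547.4]), array([ 67.7, 165.7]), np.float64(88.3)]
```

```bash
python3 -c "
import cv2,numpy as np
a=cv2.imread('pics/top0.png')[110:350,90:540];cv2.imwrite('pics/v1.png',cv2.resize(a,None,fx=1.7,fy=1.7))"
```

```text
(no output)
```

View pics/v1.png

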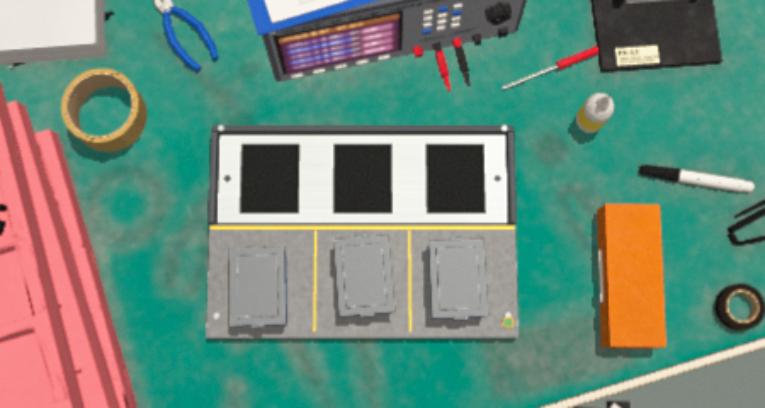

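View pics/scene0.png

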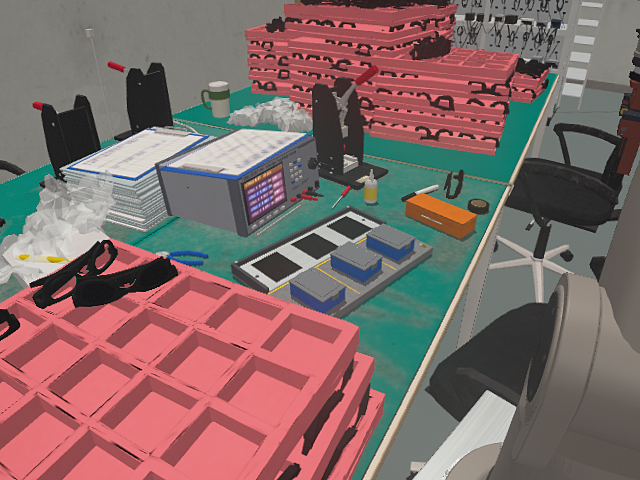

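The top view matches the measurements: three bins lie in their lanes at v1 (257,285), (364,275) and (457,278), with the case on the right and the tape at upper left. Pink trays stand close to the left lane, so I'll check clearance there and start moving towards the right bin.

Run:
```python
from h import *
im,d=r.get_image("top")
p=np.argwhere(d>0); w=world("top",p,d)
for a in np.arange(.3,.75,.05):
    s=w[(w[:,0]>a)&(w[:,0]<a+.05)&(w[:,1]>-.2)&(w[:,2]>.07)&(w[:,1]<.3)]
    print(a.round(2),len(s), s[:,1].min().round(3) if len(s) else None, s[:,2].max().round(3) if len(s) else None)
```

```text
0.3 5046 -0.001 0.185
0.35 4671 0.025 0.184
0.4 4303 0.042 0.185
0.45 4030 0.059 0.186
0.5 3717 0.077 0.224
0.55 3509 0.093 0.224
0.6 3026 0.109 0.225
0.65 1965 0.124 0.208
0.7 1107 -0.2 0.185
```

Call:
arm_command(
  rows=[
    [[0.9, 0.95, 0, 0, 0, -0.12], [0.9, 0.95, 0, 0, 0, -0.12], [0.9, 0.95, 0, 0, 0, 0], [0.9, 0.95, 0, 0, 0, 0], [0.9, 0.95, 0, 0, 0, 0], [0.9, 0.95, 0, 0, 0, 0], [0.9, 0.95, 0, 0, 0, 0], [0.9, 0.95, -0.5, 0, 0, 0], [0.9, 0.95, -0.5, 0, 0, 0], [0.5, 0.95, -0.5, 0, 0, 0], [0, 0, 0, 0, 0, 0], [0, 0, 0, 0, 0, 0]],
  ],
  claw=0.3,
)

```text
clock: 2.35
position: [0.4124, -0.3625, 0.1785]
tool_rot: [1.0, -0.022, 0.001, 0.003]
contact_force: [-0.3, 0.4, -0.3]
width: 0.3
```

Call:
arm_command(
  rows=[
    [[0, 0.6, -0.5, 0, 0, 0], [0, 0, -0.9, 0, 0, 0], [0, 0, -0.9, 0, 0, 0], [0, 0, -0.9, 0, 0, 0], [0, 0, -0.9, 0, 0, 0], [0, 0, -0.7, 0, 0, 0.01], [0, 0, 0, 0, 0, 0], [0, 0, 0, 0, 0, 0]],
  ],
)

```text
clock: 3.15
position: [0.4096, -0.3581, 0.0358]
tool_rot: [1.0, -0.025, 0.005, 0.008]
contact_force: [-0.4, -0.7, -0.7]
width: 0.3
```

Run:
```python
from h import *
s=r.sense();print(s['position'],s['contact_force'],s['tool_rot'])
im,d=r.get_image("wrist"); save("w1.png",im)
```

```text
[ 0.40956769 -0.35809444  0.03583974] [-0.37352323 -0.71712912 -0.72170617] [ 0.99963963 -0.02492356  0.00527094  0.00846415]
```

View pics/w1.png

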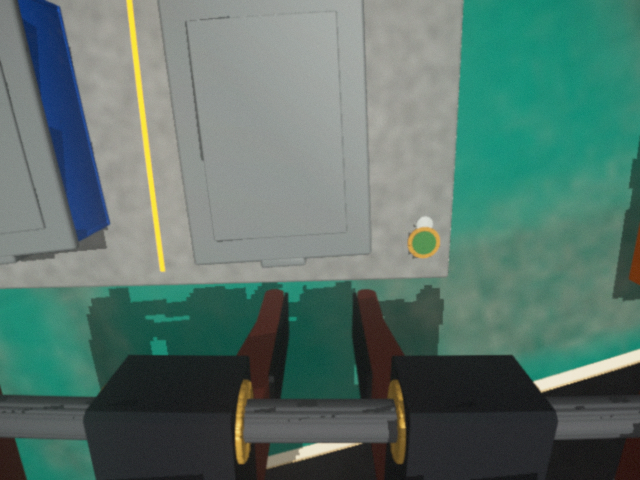

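The wrist view shows the right bin's near edge at row 262, centred at column 282. The finger gap is at column 322, so I'm about 12 mm too far right. I'll shift left and creep forward.

Call:
arm_command(
  rows=[
    [[0, 0.3, -0.1, 0, 0, 0], [0.1, 0.3, 0, 0, 0, 0], [0.2, 0, 0, 0, 0, 0], [0.2, 0, 0, 0, 0, 0], [0.1, 0, 0, 0, 0, 0]],
  ],
)

```text
clock: 3.7
position: [0.4309, -0.3399, 0.037]
tool_rot: [1.0, -0.025, 0.008, 0.01]
contact_force: [-0.4, 0.2, -0.0]
width: 0.301
```

Call:
arm_command(
  rows=[
    [[0.1, 0, 0, 0, 0, 0], [0.1, 0, 0, 0, 0, 0], [0.1, 0, 0, 0, 0, 0]],
  ],
)

```text
clock: 4.0
position: [0.4409, -0.3401, 0.0371]
tool_rot: [1.0, -0.025, 0.008, 0.01]
contact_force: [-1.5, -0.4, 0.5]
width: 0.302
```

Call:
arm_command(
  rows=[
    [[0.1, 0, 0, 0, 0, 0], [0.1, 0, 0, 0, 0, 0]],
  ],
)

```text
clock: 4.2
position: [0.4469, -0.3404, 0.0369]
tool_rot: [1.0, -0.025, 0.008, 0.01]
contact_force: [-0.9, 0.8, 1.0]
width: 0.298
```

```bash
cat >> h.py <<'E'
def lids(cam):
    im,d=r.get_image(cam); out=[]
    for o in r.silhouettes("bin_1",cam):
        p=np.argwhere(o["region"]&(d>0))
        if len(p)<100: continue
        w=world(cam,p,d); q=w[(abs(w[:,2]-.056)<.008)]
        if len(q)<50: continue
        c,s,a=cv2.minAreaRect((q[:,:2]*1000).astype(np.float32))
        out.append((round(o["p"],2),np.round(c,1),np.round(s,1),round(a,1),"xmin/max",np.round([q[:,0].min(),q[:,0].max()],3)))
    return im,d,out
E
python3 - <<'E'
from h import *
for c in ("wrist","top"):
    im,d,o=lids(c); save(c+"2.png",im)
    for x in o: print(c,*x)
E
```

```text
wrist 0.83 [ 488.9 -247.2] [57.3 93.4] 87.4 xmin/max [0.442 0.536]
wrist 0.57 [ 500.7 -348.6] [63.4 93.4] 86.8 xmin/max [0.454 0.548]
top 0.92 [ 481.7 -120.4] [61.9 92.3] 90.0 xmin/max [0.436 0.528]
top 0.83 [ 490.  -240.3] [92.9 62.7] 3.1 xmin/max [0.444 0.536]
```

The right bin slid 16 mm under about 1 N, so it is empty. Next is the middle bin.

Call:
arm_command(
  rows=[
    [[-0.5, 0, 0, 0, 0, 0], [-0.5, 0, 0, 0, 0, 0], [0, 0.5, -0.1, 0, 0, 0], [0, 0.8, 0, 0, 0, 0], [0, 0.8, 0, 0, 0, 0], [0, 0.6, 0, 0, 0, 0], [0, 0.2, 0, 0, 0, 0.01], [0, 0, 0, 0, 0, 0], [0, 0, 0, 0, 0, 0]],
  ],
)

```text
clock: 5.3
position: [0.4089, -0.2477, 0.0333]
tool_rot: [1.0, -0.021, 0.007, 0.01]
contact_force: [-0.1, -0.1, -0.4]
width: 0.302
```

Call:
arm_command(
  rows=[
    [[0.2, 0.15, 0, 0, 0, 0], [0.3, 0, 0, 0, 0, 0], [0.3, 0, 0, 0, 0, 0], [0.1, 0, 0, 0, 0, 0]],
  ],
)

```text
clock: 5.7
position: [0.4382, -0.2453, 0.0334]
tool_rot: [1.0, -0.023, 0.008, 0.011]
contact_force: [0.8, 1.1, -0.0]
width: 0.299
```

Call:
arm_command(
  rows=[
    [[0.1, 0, 0, 0, 0, 0], [0.1, 0, 0, 0, 0, 0]],
  ],
)

```text
clock: 5.9
position: [0.4448, -0.2456, 0.0332]
tool_rot: [1.0, -0.023, 0.007, 0.011]
contact_force: [-0.2, 1.6, 0.2]
width: 0.297
```

Call:
arm_command(
  rows=[
    [[0.1, 0, 0, 0, 0, 0], [0.1, 0, 0, 0, 0, 0]],
  ],
)

```text
clock: 6.1
position: [0.4508, -0.2456, 0.033]
tool_rot: [1.0, -0.023, 0.007, 0.01]
contact_force: [-1.9, 0.1, -0.2]
width: 0.301
```

Run:
```python
from h import *
for c in ("wrist","top"):
    im,d,o=lids(c); save(c+"3.png",im)
    for x in o: print(c,*x)
print(r.sense()['contact_force'])
```

```text
wrist 0.86 [ 501.5 -341.4] [51.5 93.7] 88.4 xmin/max [0.454 0.548]
wrist 0.86 [ 505.5 -244.1] [63.5 93.2] 88.2 xmin/max [0.459 0.552]
wrist 0.8 [ 476.7 -146.8] [30. 94.] 75.3 xmin/max [0.434 0.525]
top 0.76 [ 502.6 -349.2] [62.5 93.1] 87.4 xmin/max [0.456 0.549]
top 0.69 [ 482.6 -119.9] [62.  90.2] 89.0 xmin/max [0.437 0.528]
top 0.58 [ 544.6 -251.4] [53.2 14.4] 83.5 xmin/max [0.535 0.552]
[-0.12977515  0.24623865  0.03565006]
```

The middle bin moved 15 mm at 2 N or less, within about 1 N of noise, so it is empty too. Next is the left bin, where I expect 3 N or more.

Call:
arm_command(
  rows=[
    [[-0.5, 0, 0, 0, 0, 0], [-0.5, 0, 0, 0, 0, 0], [0.15, 0.5, -0.05, 0, 0, 0], [0, 0.9, 0, 0, 0, 0], [0, 0.9, 0, 0, 0, 0], [0, 0.9, 0, 0, 0, 0], [0, 0.6, 0, 0, 0, 0.01], [0, 0.3, 0, 0, 0, 0], [0, 0, 0, 0, 0, 0], [0, 0, 0, 0, 0, 0]],
  ],
)

```text
clock: 7.3
position: [0.4101, -0.1231, 0.0318]
tool_rot: [1.0, -0.023, 0.005, 0.012]
contact_force: [0.1, 0.1, -0.4]
width: 0.298
```

Call:
arm_command(
  rows=[
    [[0.2, 0.1, 0, 0, 0, 0.01], [0.2, 0, 0, 0, 0, 0], [0.1, 0, 0, 0, 0, 0], [0.1, 0, 0, 0, 0, 0]],
  ],
)

```text
clock: 7.7
position: [0.4257, -0.1227, 0.0312]
tool_rot: [1.0, -0.02, 0.001, 0.012]
contact_force: [-10.9, 1.0, 6.6]
width: 0.306
```

Call:
arm_command(
  rows=[
    [[0.1, 0, 0, 0, 0, 0], [0.1, 0, 0, 0, 0, 0], [0.1, 0, 0, 0, 0, 0]],
  ],
)

```text
clock: 8.0
position: [0.4251, -0.1231, 0.029]
tool_rot: [1.0, -0.02, -0.009, 0.012]
contact_force: [-7.3, 0.3, 5.6]
width: 0.299
```

Call:
arm_command(
  rows=[
    [[0.1, 0, 0, 0, 0, 0], [0.1, 0, 0, 0, 0, 0]],
  ],
)

```text
clock: 8.2
position: [0.4247, -0.1234, 0.0276]
tool_rot: [1.0, -0.021, -0.016, 0.011]
contact_force: [-7.3, 0.3, 3.3]
width: 0.298
```

Run:
```python
from h import *
print(r.sense()['contact_force'])
for c in ("wrist","top"):
    im,d,o=lids(c); save(c+"4.png",im)
    for x in o: print(c,*x)
```

```text
[-7.30540662  0.30702375  3.33370905]
wrist 0.93 [ 494.9 -216.4] [76.8 23.1] 11.7 xmin/max [0.46  0.534]
wrist 0.87 [ 479.9 -119.6] [93.6 63.7] 0.2 xmin/max [0.433 0.527]
top 0.89 [ 506.2 -245. ] [62.7 91.1] 87.4 xmin/max [0.46  0.552]
top 0.79 [ 497.4 -139.8] [56.9 23.3] 0.2 xmin/max [0.469 0.526]
top 0.58 [ 502.6 -349.2] [62.5 93. ] 87.5 xmin/max [0.456 0.549]
```

View pics/wrist4.png

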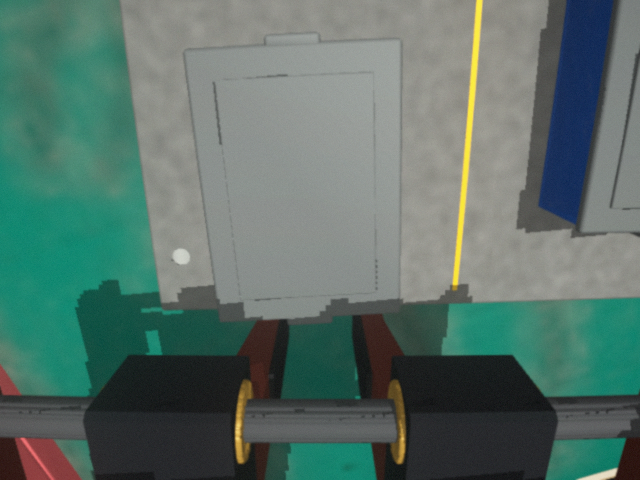

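The left bin is the full one: it held firm at 7 to 11 N. The wrist picture shows a latch at (310, 285) about 30 mm wide, with only one finger on it. I'll back off, open the fingers to straddle the latch, square the tool and then push harder.

Call:
arm_command(
  rows=[
    [[-0.2, 0.05, 0.1, 0.01, -0.02, 0.01], [-0.05, 0.05, 0.05, 0.01, -0.02, 0.005], [0, 0.05, 0.05, 0, 0, 0], [0, 0, 0, 0, 0, 0]],
  ],
  claw=0.42,
)

```text
clock: 8.8
position: [0.4173, -0.1194, 0.034]
tool_rot: [1.0, -0.013, 0.008, -0.0]
contact_force: [-0.6, 0.1, 0.3]
width: 0.42
```

Call:
arm_command(
  rows=[
    [[0.1, 0, 0, 0, 0, 0], [0.15, 0, 0, 0, 0, 0], [0.2, 0, 0, 0, 0, 0], [0.2, 0, 0, 0, 0, 0]],
  ],
)

```text
clock: 9.2
position: [0.4302, -0.119, 0.0329]
tool_rot: [1.0, -0.013, -0.0, -0.001]
contact_force: [-13.5, -0.4, 11.6]
width: 0.42
```

Call:
arm_command(
  rows=[
    [[0.25, 0, 0.03, 0, -0.005, 0], [0.25, 0, 0.03, 0, -0.005, 0]],
  ],
)

```text
clock: 9.4
position: [0.434, -0.1188, 0.0326]
tool_rot: [1.0, -0.014, -0.007, -0.001]
contact_force: [-12.2, -0.2, 11.4]
width: 0.419
```

Call:
arm_command(
  rows=[
    [[0.22, 0, 0.15, 0, -0.01, 0], [0.22, 0, 0.15, 0, -0.01, 0]],
  ],
)

```text
clock: 9.6
position: [0.4417, -0.1185, 0.0394]
tool_rot: [1.0, -0.014, -0.003, -0.001]
contact_force: [-4.1, -0.1, -2.3]
width: 0.42
```

Call:
arm_command(
  rows=[
    [[0.22, 0, 0.1, 0, -0.01, 0], [0.22, 0, 0.1, 0, -0.01, 0]],
  ],
)

```text
clock: 9.8
position: [0.4536, -0.1182, 0.0446]
tool_rot: [1.0, -0.014, 0.006, -0.002]
contact_force: [-3.6, -0.5, -2.2]
width: 0.419
```

Run:
```python
from h import *
im,d,o=lids("wrist"); save("w5.png",im)
for x in o: print(*x)
```

```text
0.92 [ 507.1 -119.8] [63.6 95.4] 88.4 xmin/max [0.46  0.555]
0.67 [ 505.9 -229.1] [34.8 90.9] 88.8 xmin/max [0.46  0.551]
```

View pics/w5.png

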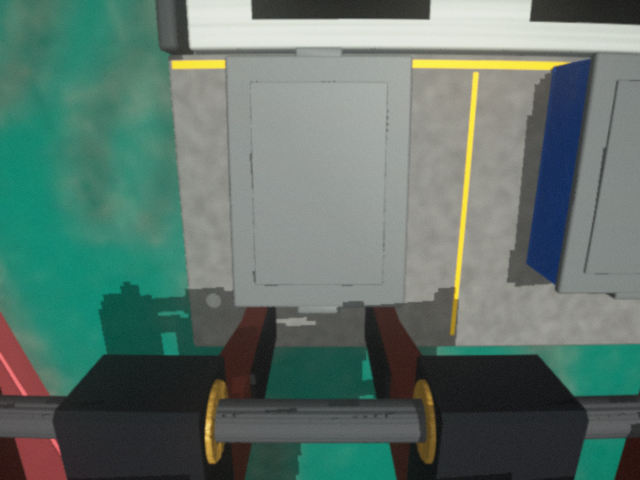

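The bin now slides straight at about 4 N. Earlier the fingertips had been catching the deck's near edge. I'll continue slowly.

Call:
arm_command(
  rows=[
    [[0.12, -0.005, -0.02, 0, 0, 0], [0.12, -0.005, -0.02, 0, 0, 0], [0.12, -0.005, -0.02, 0, 0, 0], [0.12, -0.005, -0.02, 0, 0, 0], [0.12, -0.005, -0.02, 0, 0, 0], [0.12, -0.005, -0.02, 0, 0, 0]],
  ],
)

```text
clock: 10.5
position: [0.4622, -0.1188, 0.0406]
tool_rot: [1.0, -0.015, -0.008, -0.002]
contact_force: [-13.4, 1.3, 12.1]
width: 0.426
```

Call:
arm_command(
  rows=[
    [[0.13, -0.005, 0, 0, 0, 0], [0.13, -0.005, 0, 0, 0, 0], [0.13, -0.005, 0, 0, 0, 0], [0.13, -0.005, 0, 0, 0, 0], [0.13, -0.005, 0, 0, 0, 0], [0.13, -0.005, 0, 0, 0, 0]],
  ],
)

```text
clock: 11.1
position: [0.4627, -0.1188, 0.0404]
tool_rot: [0.999, -0.015, -0.032, -0.003]
contact_force: [-15.5, 1.8, 15.0]
width: 0.425
```

Call:
arm_command(
  rows=[
    [[-0.15, 0, 0.05, 0, -0.03, 0], [-0.1, 0, 0, 0, -0.03, 0], [0, 0, 0, 0, 0, 0]],
  ],
)

```text
clock: 11.4
position: [0.4613, -0.119, 0.044]
tool_rot: [1.0, -0.015, 0.006, -0.003]
contact_force: [0.1, -0.4, -0.9]
width: 0.419
```

Run:
```python
from h import *
im,d,o=lids("wrist"); save("w6.png",im)
for x in o: print(*x)
print(r.sense()['contact_force'])
for o in r.silhouettes("bin_1","wrist"):
    p=np.argwhere(o["region"]&(d>0)); w=world("wrist",p,d); q=w[abs(w[:,2]-.056)<.01]
    A=np.c_[q[:,:2],np.ones(len(q))]; print("tilt",np.linalg.lstsq(A,q[:,2],rcond=None)[0][:2].round(3), q[:,2].mean())
```

```text
0.79 [ 505.8 -229.7] [36.3 90.8] 89.0 xmin/max [0.46  0.551]
0.73 [ 518.5 -119.9] [63.3 93. ] 88.3 xmin/max [0.472 0.565]
[-0.10097958 -0.21674556 -0.32064333]
tilt [ 0.002 -0.076] 0.052878978902606164
tilt [-0.003  0.001] 0.053240239839900075
```

View pics/w6.png

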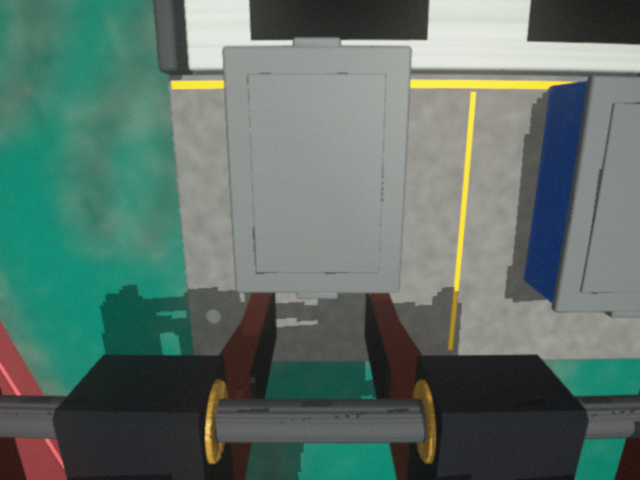

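The bin is flat and straight. Its front edge is just past the yellow line, at row 45. The jam came from friction as the tool drooped and pressed down, so I'll push with slight upward and pitch compensation.

Call:
arm_command(
  rows=[
    [[0.15, 0, 0, 0, 0, 0], [0.18, 0, 0.05, 0, -0.01, 0], [0.18, 0, 0.06, 0, -0.01, 0], [0.18, 0, 0.06, 0, -0.01, 0]],
  ],
)

```text
clock: 11.95
position: [0.4774, -0.1185, 0.0466]
tool_rot: [1.0, -0.015, 0.014, -0.004]
contact_force: [-4.8, 0.3, -0.6]
width: 0.418
```

Call:
arm_command(
  rows=[
    [[0.2, 0, 0.06, 0, -0.01, 0], [0.2, 0, 0.06, 0, -0.01, 0], [0.2, 0, 0.06, 0, -0.01, 0]],
  ],
)

```text
clock: 12.25
position: [0.4952, -0.1184, 0.0515]
tool_rot: [0.999, -0.015, 0.028, -0.004]
contact_force: [-5.0, 0.4, -0.0]
width: 0.417
```

Call:
arm_command(
  rows=[
    [[-0.3, 0, -0.1, 0, 0.02, 0], [0, 0, -0.3, 0, 0.02, 0], [0, 0, -0.2, 0, 0, 0], [0, 0, 0, 0, 0, 0]],
  ],
)

```text
clock: 12.65
position: [0.4908, -0.1185, 0.034]
tool_rot: [1.0, -0.015, 0.01, -0.004]
contact_force: [-2.6, -1.2, -0.2]
width: 0.42
```

Call:
arm_command(
  rows=[
    [[0.2, 0, 0, 0, 0, 0], [0.2, 0, 0, 0, 0, 0], [0.18, 0, 0.03, 0, -0.005, 0], [0.18, 0, 0.03, 0, -0.005, 0]],
  ],
)

```text
clock: 13.05
position: [0.4979, -0.1186, 0.0322]
tool_rot: [1.0, -0.015, -0.0, -0.004]
contact_force: [-9.7, 0.0, 5.3]
width: 0.423
```

Call:
arm_command(
  rows=[
    [[0.18, 0, 0.03, 0, -0.005, 0], [0.18, 0, 0.03, 0, -0.005, 0], [0.18, 0, 0.03, 0, -0.005, 0]],
  ],
)

```text
clock: 13.35
position: [0.5031, -0.1187, 0.0325]
tool_rot: [1.0, -0.016, -0.003, -0.005]
contact_force: [-10.7, 0.2, 7.2]
width: 0.418
```

Progress is slow but steady. I'll add a little more upward compensation.

Call:
arm_command(
  rows=[
    [[0.2, 0, 0.06, 0, -0.008, 0], [0.2, 0, 0.06, 0, -0.008, 0], [0.2, 0, 0.05, 0, -0.008, 0], [0.2, 0, 0.05, 0, -0.008, 0]],
  ],
)

```text
clock: 13.75
position: [0.5158, -0.1188, 0.0362]
tool_rot: [1.0, -0.017, 0.002, -0.005]
contact_force: [-4.0, 1.0, -2.8]
width: 0.421
```

Call:
arm_command(
  rows=[
    [[0.2, 0, 0.04, 0, -0.008, 0], [0.2, 0, 0.04, 0, -0.008, 0], [0.2, 0, 0.04, 0, -0.008, 0]],
  ],
)

```text
clock: 14.05
position: [0.5322, -0.1186, 0.0382]
tool_rot: [1.0, -0.017, 0.013, -0.006]
contact_force: [-3.9, -0.6, -3.1]
width: 0.419
```

```bash
cat > lk.py <<'E'
from h import *
im,d,o=lids("wrist"); save("w_last.png",im)
for x in o: print(*x)
for o in r.silhouettes("bin_1","wrist"):
    p=np.argwhere(o["region"]&(d>0)); w=world("wrist",p,d); q=w[abs(w[:,2]-.052)<.012]
    A=np.c_[q[:,:2],np.ones(len(q))]; print("tilt",np.linalg.lstsq(A,q[:,2],rcond=None)[0][:2].round(3), q.mean(0).round(4))
E
python3 lk.py
```

```text
0.85 [ 586.8 -119.9] [63.2 92.2] 88.0 xmin/max [0.541 0.633]
0.77 [ 506.1 -229.7] [94.2 33.9] 6.8 xmin/max [0.46  0.554]
tilt [-0.084  0.001] [ 0.5894 -0.1201  0.0523]
tilt [-0.023 -0.121] [ 0.5223 -0.2273  0.0527]
```

Call:
arm_command(
  rows=[
    [[0.15, 0, 0.02, 0, 0, 0], [0.15, 0, 0.02, 0, 0, 0], [0.15, 0, 0.02, 0, 0, 0], [0.15, 0, 0.02, 0, 0, 0]],
  ],
)

```text
clock: 14.6
position: [0.5507, -0.1187, 0.041]
tool_rot: [1.0, -0.017, 0.012, -0.006]
contact_force: [-4.4, 0.1, -3.3]
width: 0.421
```

```bash
python3 lk.py
```

```text
0.93 [ 604.7 -120. ] [63.1 91.8] 88.0 xmin/max [0.559 0.651]
0.69 [ 512.1 -231.8] [82.1 35.1] 4.4 xmin/max [0.472 0.554]
tilt [-0.096  0.002] [ 0.6067 -0.1203  0.0519]
tilt [-0.047 -0.071] [ 0.5271 -0.2305  0.0522]
```

Call:
arm_command(
  rows=[
    [[0.13, 0, 0, 0, 0, 0], [0.13, 0, 0, 0, 0, 0]],
  ],
)

```text
clock: 14.95
position: [0.5578, -0.1186, 0.0406]
tool_rot: [1.0, -0.017, 0.012, -0.006]
contact_force: [-3.1, 0.7, -3.3]
width: 0.423
```

```bash
python3 lk.py
```

```text
0.79 [ 612.  -120.5] [62.3 92.2] 88.1 xmin/max [0.566 0.658]
0.71 [ 515.4 -231.9] [74.7 35.5] 3.0 xmin/max [0.479 0.553]
tilt [-0.008 -0.   ] [ 0.6153 -0.1207  0.0488]
tilt [-0.061 -0.046] [ 0.5302 -0.2314  0.0522]
```

The bin has dropped flat, centred at x 0.612. I'll retreat straight back and then up.

Call:
arm_command(
  rows=[
    [[-0.3, 0, 0, 0, 0, 0], [-0.5, 0, 0, 0, 0, 0], [-0.5, 0, 0.2, 0, 0, 0], [-0.2, -0.2, 0.8, 0, 0, 0], [0, -0.5, 0.9, 0, 0, 0], [0, -0.5, 0.9, 0, 0, 0], [-0.2, -0.9, 0.9, 0, 0, 0], [-0.3, -0.9, 0.9, 0, 0, 0], [-0.9, -0.9, 0, 0, 0, 0], [-0.9, -0.9, 0, 0, 0, 0], [0, 0, 0, 0, 0, 0], [0, 0, 0, 0, 0, 0]],
  ],
)

```text
clock: 16.3
position: [0.455, -0.2687, 0.1976]
tool_rot: [0.999, -0.014, 0.037, 0.0]
contact_force: [0.3, 0.1, -0.6]
width: 0.422
```

Call:
arm_command(
  rows=[
    [[-0.5, -0.9, 0, 0, 0, 0], [-0.5, -0.9, 0, 0, 0, 0], [-0.5, -0.9, 0, 0, 0, 0], [-0.5, -0.9, 0, 0, 0, 0], [-0.5, -0.9, 0, 0, 0, 0], [-0.5, -0.9, 0, 0, 0, 0], [-0.5, -0.9, 0, 0, 0, 0], [0, 0, 0, 0, 0, 0], [0, 0, 0, 0, 0, 0]],
  ],
)

```text
clock: 17.2
position: [0.3607, -0.4577, 0.2013]
tool_rot: [0.999, -0.003, 0.045, 0.004]
contact_force: [0.2, 0.9, 0.5]
width: 0.422
```

Run:
```python
from h import *
im,d,o=lids("top"); save("top9.png",im); cv2.imwrite("pics/v9.png",cv2.resize(im[110:350,90:540,::-1],None,fx=1.7,fy=1.7))
for x in o: print(*x)
for o in r.silhouettes("bin_1","top"):
    p=np.argwhere(o["region"]&(d>0)); w=world("top",p,d); q=w[abs(w[:,2]-.052)<.012]
    A=np.c_[q[:,:2],np.ones(len(q))]; print("tilt",np.linalg.lstsq(A,q[:,2],rcond=None)[0][:2].round(3), q.mean(0).round(4))
for t in ("specs_case","tape_roll","plate_mid"):
    for o in r.silhouettes(t,"top")[:1]:
        p=np.argwhere(o["region"]&(d>0)); w=world("top",p,d); q=w[w[:,2]>np.percentile(w[:,2],90)-.008]
        print(t,cv2.minAreaRect((q[:,:2]*1000).astype(np.float32)))
print(r.sense()['position'],r.sense()['contact_force'])
```

```text
0.92 [ 502.5 -349.4] [62.6 93.6] 87.7 xmin/max [0.456 0.549]
0.88 [ 505.4 -245.3] [61.9 89.9] 88.3 xmin/max [0.46 0.55]
0.57 [ 612.9 -121.2] [63.  91.1] 87.8 xmin/max [0.567 0.658]
tilt [-0.001  0.001] [ 0.5019 -0.3491  0.0551]
tilt [ 0.002 -0.   ] [ 0.506  -0.2452  0.055 ]
tilt [-0.002 -0.005] [ 0.6124 -0.1212  0.0497]
specs_case ((484.044921875, -549.575439453125), (65.64957427978516, 164.78797912597656), 87.71234130859375)
tape_roll ((700.20361328125, 65.12419128417969), (90.7887954711914, 90.22032928466797), 5.622646331787109)
plate_mid ((609.27783203125, -241.85821533203125), (345.39483642578125, 117.22003173828125), 86.77054595947266)
[ 0.36013498 -0.45729985  0.20129303] [0.44845078 0.59408982 0.62797531]
```

View pics/v9.png

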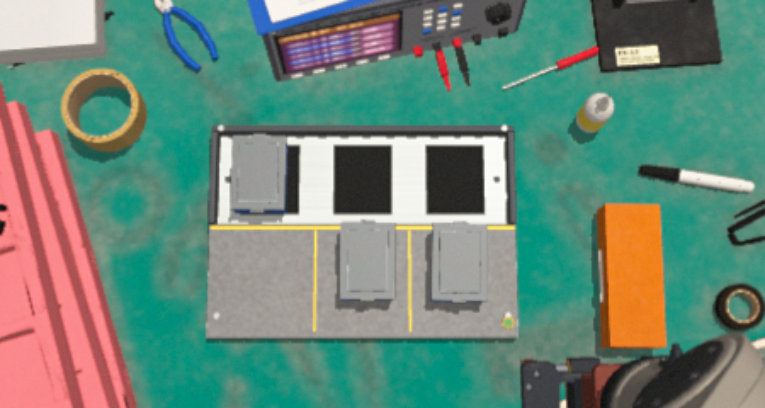

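The full bin lies flat on the plate at v9 (258,175) and 5 mm lower than the others. The two empties are still on the deck, behind the yellow line, and the case and tape haven't moved.

```bash
python3 -c "
from rig import r
print(r.close_job())"
```

```text
the job is handed in; nothing more can be done
None
```

The full bin was the left one. It now lies flat on the weigh plate, and I handed the job in about 17 s into the 64 s limit.

- **Finding it:** the right and middle bins slid about 15–18 mm at 2 N or less, with roughly 1 N of force noise, so I took them as empty. The left bin held firm at about 7–11 N; part of that was probably the fingertips catching the deck's near edge. Once moving freely it took about 4–5 N.
- **Pushing:** it stuck partway because the drooping tool pressed down on the bin, with about 15 N along the push and 15 N upward on the tool. I backed off, squared the tool and went on.
- **Full bin:** its lid tilts less than 0.3° and sits about 5 mm lower than the empties' lids. It is centred front to back on the plate, at x 0.612–0.613.
- **Empty bins:** both are still on the deck, 15–18 mm from where they started. The middle one is only about 5 mm short of the plate.
- **Case and tape roll:** both are where they were, within 1 mm, and the arm is clear of everything.

Two checks were weaker. The network gave the final plate outline as 345 x 117 mm instead of 342 x 107 mm; I ignored it because the bin on the plate probably threw it off. Its confidence in the moved bin was also only 0.57, but the picture and depth readings agreed with it.

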